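Snap the transport lid onto the box that holds the blood samples

TASK

One of the two open grey transport boxes in the steel carrier holds the rack with the blood tubes; the rack in the other box is empty. Fetch the loose grey lid from the bench, set it squarely on the box with the tubes and press it down until both end hooks have clicked over it and it is fully home. Finish with the gripper still on the lid, pressing it firmly down, and leave everything else on the bench where it stands.

Things in the scene. Friction and masses are not known exactly. Their poses are not given: they have to be found in the camera images.
- lid: Loose grey plastic lid, 136 x 94 mm, 54 mm high, about 150 g, lying right way up on the bench. Origin: centre of its underside, x along its length, z up. From the origin up: a locating skirt, 114 x 74 mm (0 to 9 mm) and 120 x 80 mm (9 to 18 mm); the cover plate 136 x 94 mm (18 to 22 mm); the bar grip (22 to 54 mm). Either way round fits.
- lid_grip (a point): Centre of the top of the lid's solid bar grip, 54 mm above the lid's origin. The bar is 64 mm long (along the lid's x), 24 mm wide (along its y) and stands 32 mm above the cover plate.
- box_a: One of two identical open grey plastic transport boxes that stand side by side, fixed, in the steel carrier; 130 x 90 mm outside, 105 mm high, walls 3 mm (mouth 124 x 84 mm). Origin: centre of its underside, x along its 130 mm length, z up. A springy hook stands at the middle of each 90 mm end (see box_a_hooks).
- box_a_mouth (a point): Centre of box_a's mouth, at rim height, 105 mm above its origin. The lid's skirt enters the mouth with 2 mm of play all round and its plate rests on the rim: it is home, centred and parallel, with its origin 18 mm below this point (top of the bar grip 36 mm above it).
- box_a_hooks (a point): Midway between the noses of box_a's two end hooks, 112 mm above its origin (at x = +-64 mm in the box's frame, 30 mm wide, slopes up to 127 mm up, backs at 74 mm). The plate's ends meet the slopes 14 mm before home; the force grows to some 7 to 12 N until 7 mm before home, then drops suddenly, and in the last 2 mm the hooks close over the plate and hold it.
- box_b: The other transport box, the same in every way as box_a, 130 mm from it, centre to centre, along their y axes.
- box_b_mouth (a point): The same point of box_b as box_a_mouth is of box_a.
- box_b_hooks (a point): The same point of box_b as box_a_hooks is of box_a.
- rack_loaded: Black grid rack, 116 x 76 x 46 mm, filled with 15 capped blood tubes whose caps reach 78 mm above its origin. It stands, fixed and centred and parallel, on the floor of one of the two boxes, box_a or box_b, differing from start to start. Origin: centre of its underside, 5 mm above that box's origin; x along its length, z up. The lid is home when its origin lies 82 mm above this origin.
- rack_empty: The same grid rack without tubes, in the other box. Origin: centre of its underside.
- carrier: Low stainless carrier tray, 185 x 262 x 14 mm, fixed on the bench, that holds both boxes, at y = +65 and -65 mm in its frame and 5 mm up; it has the same yaw as the boxes and racks. Origin: centre of its underside.
- sharps_bin: Bystander, loose: yellow oval container with a red top, 62 x 122 x 172 mm, standing. Origin: centre of its underside.
- dropper_bottle: Bystander, loose: small white plastic bottle, 42 mm across, 104 mm high, standing. Origin: centre of its underside.
- tape_roll: Bystander, loose: roll of paper tape, 80 mm across, 25 mm high, lying flat. Origin: centre of its underside.
- swab_jar: Bystander, loose: glass jar with a steel cover, 72 mm across, 109 mm high. Origin: centre of its underside.
- tube_holder: Bystander, loose: black needle holder, 34 mm across its foot, 66 mm high, standing. Origin: centre of its underside.
- marker: Bystander, loose: marker pen lying, 125 mm long, 14 mm thick. Origin: under its middle, x along it.
- tape_scissors: Bystander, loose: steel scissors lying flat, 145 mm long, 60 mm wide, 9 mm high. Origin: at the pivot, on the underside, blades to +x.
Mind the look-alikes: they are no part of the job. What is shaped like the lid but orange is not meant.

How it is judged (in metres and radians):
On the way, in this order (a step that is already met when the one before it is completed fails the run):
1. the lid is lifted clear of the bench (height (world z) of lid above 0.06 m), for 0.1 s.
2. the lid is snapped home on the box with the tubes (z of lid in the frame of rack_loaded between 0.079 and 0.0832 m and horizontal distance between lid and rack_loaded below 0.005 m and angle between lid's own z axis and vertical below 0.015 rad), for 0.2 s.
At the end, for the whole second after the job is handed in: For the last second the lid is home on the box with the tubes (height within 0.9 mm of 82 mm above the rack origin, centred within 5 mm, parallel within 0.08 rad, level within 0.012 rad), the robot touches it and it bears on the box with over 4 N (z of lid in the frame of rack_loaded between 0.079 and 0.0829 m and horizontal distance between lid and rack_loaded below 0.005 m and angle between the x axis of lid and the x axis of rack_loaded, either way round below 0.08 rad and angle between lid's own z axis and vertical below 0.012 rad and (contact force between lid and the fingers above 1 N or contact force between lid and the arm above 1 N) and (contact force between lid and box_a above 4 N or contact force between lid and box_b above 4 N)); the arm keeps its last pose, push and grip.
It fails at once if a bystander on the bench was moved by more than 30 mm or knocked over (distance of any of sharps_bin, dropper_bottle, tape_roll, swab_jar, tube_holder, marker, tape_scissors from where it was at the start of the episode above 0.03 m or angle between any of sharps_bin, dropper_bottle, swab_jar, tube_holder's own z axis and vertical above 0.5 rad).
It also fails if it takes over 51 s, if anything falls off the work surface, if the arm or the gripper's body presses on something with over 40 N, if the wrist force passes 120 N, or if a joint passes its speed limit or range.

ROBOT

A 7-joint arm with a two-finger parallel gripper is mounted at the origin on the work surface. World frame = base frame: x ahead of the robot, y to its left, z up, the work surface at z = 0. Lengths are in mm, angles in rad, forces in N, time in s.
With the tool pointing down it reaches from about 400 to 875 mm from the base axis. Payload 4.4 kg.
Tool frame: the origin (TCP) lies at the very end of the fingers, on their centre line; the grasp point (between the pads) lies 19 mm behind it; y points along the fingers, x is the direction in which the jaws open and shut, and the axes are right-handed (so a half turn about y gives the same grasp; the last joint's range is limited). The gripper opens to 85 mm and grips with 20 to 120 N. Pads are 22 mm wide; open, the fingers measure 114 mm over their backs; the gripper's body (76 mm by 85 mm) begins 54 mm behind the grasp point. The pads swing forward as they close: fully open they stand 13 mm farther back than shut.
Start: joints at [1.13, 0.628, 0.038, 1.517, -0.027, 0.996, -0.02], TCP at [237.984, -604.881, 231.313] pointing down, gripper open.
Joint ranges: [-3.06, 3.06], [-0.37, 2.12], [-1.25, 1.32], [0.18, 2.47], [-1.1, 4.24], [0.23, 1.98], [-2.94, 2.94]. Speed limits (rad/s): [2.57, 2.57, 3.14, 3.14, 3.14, 3.14, 3.14].

INTERFACE

Orientations are given as [roll, pitch, yaw] about the fixed x, y, z axes, in that order (R = Rz(yaw) Ry(pitch) Rx(roll)).
In Python, from cell import readout, eyes, finish_job gives the robot as it stands. The module is installed in compiled form; this text tells all that it offers.
- The arm moves only by the tool apply_moves, never from a script. Its argument "commands" is a list that holds one entry, the list of rows, each a list of 6 numbers: the shift along the tool's x, y, z in units of 0.04 m (1.0 is 0.04 m), then the turn, a rotation vector about the tool's x, y, z in units of 5 degrees (1.0 is 5 degrees). A call has 1 to 8 rows; each row shifts and turns the pose as measured when the row begins, along the tool's axes as they then stand; what a row does not reach is not made up. A row lasts 1/12 s, in which the tool goes at most 41.7 mm and 7.16 degrees, less where a joint would pass 70% of its speed; a pose out of reach is approached as far as the arm can. A call with a number of a shift or a turn outside -1 to 1 is refused whole. A call with a gripper value outside its range is refused whole. "claw" is the finger opening in mm, from 0 to 85.4, set as the call begins (left out, the last holds). The fingers move at their own pace and stop on an object; the grip force is fixed at half the most. Time passes only in rows, so rows that do not move let the fingers close. It gives the time, the measured TCP pose, the force and the opening at its end, in the units of the state.
- readout.read_state(): the state, without advancing time (a new reading comes with each control period).
- eyes.get_image(name): name is "side" or "top"; returns a dict with "image" (480x640x3 uint8, red, green, blue), "mtx" (3x3 intrinsics, pixels), "rvec" (rotation vector, rad) and "tvec" (3), from world to camera coordinates, as OpenCV has them. Camera axes: x right, y down, z forward; pixel columns grow to the right and rows downward; lengths in mm; the calibration is good to about 2 mm. A picture is of the moment at which its call begins. There is no depth.
- finish_job(): hands the job in, once; it reports no verdict.
The state is a dict: "clock": time; "qpos": joint angles; "qd": joint speeds; "tau": joint torques, N m; "eef_pos": TCP position; "tool_rot": TCP orientation; "force": force on the tool from outside, world axes, zero at the start; "torque": the same for the moment, N m; "width": finger opening in mm.
Only numpy, scipy, OpenCV 4.12 (cv2) and the standard library are available. Lean on these libraries where they do the work, as an engineer would, in place of code of your own. Each camera call takes 0.05 s, during which the arm holds its last target. There are 200 camera calls.

## Working session

There is one attempt and no reset: what is moved stays moved. The work goes in short steps, Python scripts to look and compute and a tool call to move; the robot and the scene stay as the last step left them, time stands still between calls to the robot, and variables do not carry over. Pictures are saved under pics/ and viewed, about 8 in all and at most 12, crops included, and the job is handed in when it is done.

Besides the shell and the picture viewer there is one more tool, called by a JSON object that holds its "op" and its "data", one argument or row to a line. apply_moves: Moves the arm, as the interface text tells. Shifts and turns lie within -1 to 1; 1 stands for 0.04 m of shift or 5 degrees of turn. Its arguments: {"type":"object","properties":{"commands":{"type":"array"},"claw":{"type":"number"}},"required":["commands"]}

```bash
mkdir -p pics; cat > h.py <<'E'
import numpy as np, cv2
from cell import readout, eyes, finish_job
def cap(n,f):
    d=eyes.get_image(n); cv2.imwrite(f'pics/{f}.png',d['image'][:,:,::-1]); np.savez(f'pics/{f}.npz',**d); return d
def ray(d,uv):
    R=cv2.Rodrigues(np.array(d['rvec'],float))[0]; t=np.array(d['tvec'],float).ravel()
    v=R.T@np.linalg.inv(d['mtx'])@np.array([uv[0],uv[1],1.]); return -R.T@t, v
def onz(d,uv,z):
    c,v=ray(d,uv); return c+v*(z-c[2])/v[2]
def proj(d,p):
    return cv2.projectPoints(np.array(p,float).reshape(-1,1,3),np.array(d['rvec'],float),np.array(d['tvec'],float),np.array(d['mtx'],float),None)[0].reshape(-1,2)
def load(f): return dict(np.load(f'pics/{f}.npz'))
E
python3 - <<'E'
from h import *
for n in('top','side'):
    d=cap(n,n+'0'); print(n,ray(d,(320,240)),d['mtx'][0,0])
print(readout.read_state())
E
```

```text
top (array([ 256.06826953,   15.28604316, 1189.86674461]), array([ 0.21119517, -0.00457984, -0.97743873])) 487.02407325343216
side (array([  22.82574887,  651.68370057, 1069.85498808]), array([ 0.35540276, -0.52640021, -0.77240979])) 564.8837101463553
{'clock': 0.1, 'qpos': array([ 1.13018189,  0.62927441,  0.0384796 ,  1.51824291, -0.02697845,
        0.99630129, -0.01998317]), 'qd': array([ 0.00156825, -0.00186458,  0.00041171, -0.00302659, -0.00039618,
       -0.00130063,  0.00054263]), 'tau': array([ 2.93878737e-03, -5.64528179e+01,  1.23068165e+00, -1.93970990e+01,
        1.13320450e-02,  5.43554765e-03,  3.24539474e-05]), 'eef_pos': array([ 237.76812773, -604.36215035,  230.47625289]), 'tool_rot': array([-1.57085263,  0.00170623, -1.19598099]), 'force': array([ 0.39534797, -0.3283691 , -0.35716809]), 'torque': array([-0.07073559,  0.02165641, -0.00411566]), 'width': 85.40940854088169}
```

View pics/top0.png

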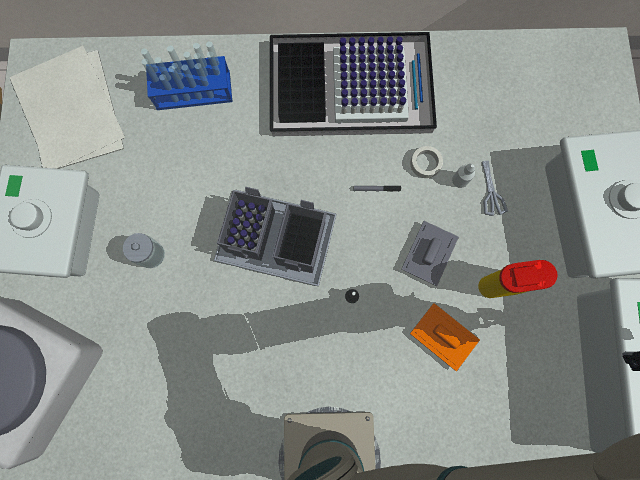

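View pics/side0.png

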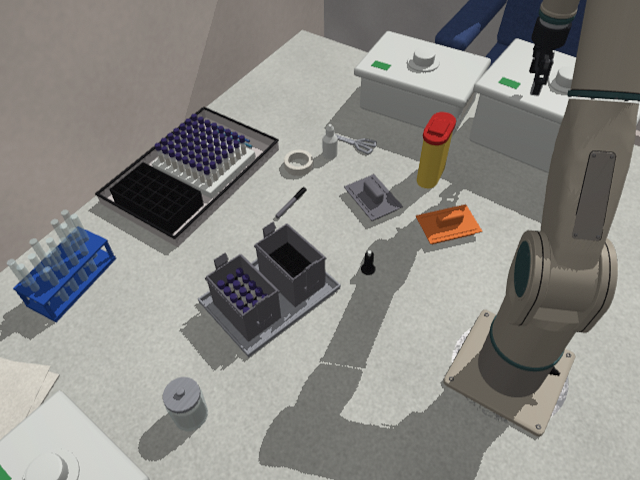

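Top view: the grey lid is at about (427,253). Its look-alike is the orange lid at (445,337), which I exclude by colour. The box with tubes is the left one at (245,225), and the empty one is at (303,235). I'll check both in one close crop.

```bash
python3 - <<'E'
from h import *
im=cv2.imread('pics/top0.png')
a=cv2.resize(im[210:300,385:475],(400,400),interpolation=cv2.INTER_CUBIC)
b=cv2.resize(im[180:290,205:340],(491,400),interpolation=cv2.INTER_CUBIC)[:,:400]
s=cv2.imread('pics/side0.png')
cv2.imwrite('pics/c0.png',np.hstack([a,b]))
hsv=cv2.cvtColor(im,cv2.COLOR_BGR2HSV)
for p in [(440,235),(415,262),(430,245),(420,290),(450,280),(405,285),(430,215)]: print(p,im[p[1],p[0]],hsv[p[1],p[0]])
E
```

```text
(440, 235) [118 111 107] [109  24 118]
(415, 262) [77 72 68] [107  30  77]
(430, 245) [78 76 71] [99 23 78]
(420, 290) [163 169 162] [ 64  11 169]
(450, 280) [107 114 110] [ 47  16 114]
(405, 285) [164 173 166] [ 53  13 173]
(430, 215) [178 183 176] [ 69  10 183]
```

View pics/c0.png

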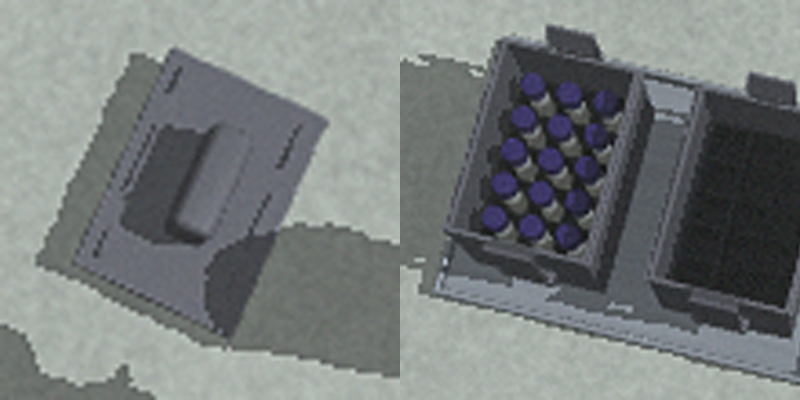

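The crop shows the grey lid right way up, bar along its long axis. Its plate corners are at crop (174,48), (328,122), (225,335), (75,262). The left box holds 15 purple caps, and its rim corners are at crop (500,38), (645,72), (447,232).

```bash
python3 - <<'E'
from h import *
d=load('top0'); s=load('side0')
def purple(d,roi):
    h=cv2.cvtColor(d['image'],cv2.COLOR_RGB2HSV).astype(int)
    m=((h[...,0]>112)&(h[...,0]<140)&(h[...,1]>90)&(h[...,2]>40)).astype(np.uint8)
    z=np.zeros_like(m); x0,y0,x1,y1=roi; z[y0:y1,x0:x1]=m[y0:y1,x0:x1]
    n,l,st,c=cv2.connectedComponentsWithStats(z); k=st[1:,4]>4
    return c[1:][k],st[1:][k,4]
c,a=purple(d,(215,190,280,262)); print(len(c),a.tolist())
P=np.array([onz(d,q,83)[:2] for q in c]); print(P.round())
print('caps mean',P.mean(0), cv2.minAreaRect(P.astype(np.float32)))
c2,a2=purple(s,(205,255,280,330)); print(len(c2),a2.tolist()); P2=np.array([onz(s,q,83)[:2] for q in c2]);print(P2.mean(0),cv2.minAreaRect(P2.astype(np.float32)))
L=[onz(d,(385+x/4.444,210+y/4.444),22)[:2] for x,y in [(174,48),(328,122),(225,335),(75,262)]]
L=np.array(L);print('lid',L.round(),L.mean(0),[np.linalg.norm(L[i]-L[i-1]) for i in range(4)])
v=(L[0]+L[1]-L[2]-L[3])/2;print('lid yaw',np.degrees(np.arctan2(v[1],v[0])))
G=np.array([onz(d,(385+x/4.444,210+y/4.444),54)[:2] for x,y in [(217,124),(252,133),(207,240),(172,232)]]);print('grip',G.round(),G.mean(0))
B=np.array([onz(d,(205+x/3.636,180+y/3.636),110)[:2] for x,y in [(100,38),(245,72),(47,232)]])
print('box',B.round(),(B[1]+B[2])/2,np.linalg.norm(B[0]-B[1]),np.linalg.norm(B[0]-B[2]),np.degrees(np.arctan2(*(B[0]-B[2])[::-1])))
for n,p in dict(bin=((528,275),172),tape=((427,161),25),bottle=((468,168),104),th=((352,296),66)).items(): print(n,onz(d,*p).round())
E
```

```text
15 [33, 36, 15, 32, 32, 22, 35, 34, 24, 39, 34, 26, 37, 35, 26]
[[589. 195.]
 [582. 171.]
 [577. 151.]
 [567. 200.]
 [560. 177.]
 [555. 155.]
 [545. 206.]
 [538. 182.]
 [533. 160.]
 [523. 212.]
 [516. 188.]
 [510. 166.]
 [500. 217.]
 [495. 194.]
 [488. 172.]]
caps mean [538.5940707  182.96921221] ((538.546875, 183.2396240234375), (48.09479904174805, 91.7432632446289), 75.33533477783203)
3 [204, 230, 229]
[545.02798276 181.69945175] ((545.0734252929688, 181.63519287109375), (48.03740692138672, 0.3543238639831543), 76.59872436523438)
lid [[ 552. -249.]
 [ 508. -331.]
 [ 391. -266.]
 [ 432. -187.]] [ 470.60097622 -258.29661105] [np.float64(134.22875656448983), np.float64(93.36346587117683), np.float64(133.780969735762), np.float64(89.2672022269438)]
lid yaw -28.33344353324544
grip [[ 501. -262.]
 [ 496. -280.]
 [ 438. -252.]
 [ 443. -234.]] [ 469.23028903 -257.18592311]
box [[611. 211.]
 [587. 118.]
 [485. 241.]] [536.06269921 179.79952232] 95.5973897767769 129.45880760831835 -13.828927378008554
bin [ 391. -426.  172.]
tape [ 707. -266.   25.]
bottle [ 657. -342.  104.]
th [365. -61.  66.]
```

Lid: centre about (470,-258), yaw -28.4°, edges 134x91 against 136x94 given. Loaded box: about (538,182), yaw about -14.5°, side 129.5 against 130. These agree, so I'll set out. The helper below converts a target pose into tool-frame rows.

```bash
cat > plan.py <<'E'
import sys; from h import *
from scipy.spatial.transform import Rotation as Ro
# usage: plan.py x y z yaw_deg nrows ; tool down, tool-x at yaw
x,y,z,yaw,n=map(float,sys.argv[1:]); n=int(n)
s=readout.read_state(); R0=Ro.from_euler('xyz',s['tool_rot']); R1=Ro.from_euler('ZX',[yaw,-90],degrees=True)
w=(R0.inv()*R1).as_rotvec(); dp=np.array([x,y,z])-s['eef_pos']
print('t',round(s['clock'],2),'pos',s['eef_pos'].round(1),'F',s['force'].round(1),'dp',dp.round(1),'turn',np.degrees(w).round(1),'w',round(s['width'],1),'q',s['qpos'].round(2))
R=R0; rows=[]
for i in range(n):
    rows.append([float(v) for v in np.r_[R.inv().apply(dp/n)/40,np.degrees(w/n)/5].round(3)]); R=R*Ro.from_rotvec(w/n)
for i in range(0,n,8): print(rows[i:i+8])
E
python3 plan.py 470 -258 260 -118.4 16
```

```text
t 0.1 pos [ 237.8 -604.4  230.5] F [ 0.4 -0.3 -0.4] dp [232.2 346.4  29.5] turn [ 0.  49.9 -0.1] w 85.4 q [ 1.13  0.63  0.04  1.52 -0.03  1.   -0.02]
[[-0.371, -0.046, 0.536, 0.001, 0.623, -0.001], [-0.399, -0.046, 0.515, 0.001, 0.623, -0.001], [-0.427, -0.046, 0.492, 0.001, 0.623, -0.001], [-0.453, -0.046, 0.468, 0.001, 0.623, -0.001], [-0.478, -0.046, 0.443, 0.001, 0.623, -0.001], [-0.501, -0.046, 0.416, 0.001, 0.623, -0.001], [-0.523, -0.046, 0.389, 0.001, 0.623, -0.001], [-0.543, -0.046, 0.36, 0.001, 0.623, -0.001]]
[[-0.562, -0.046, 0.33, 0.001, 0.623, -0.001], [-0.579, -0.046, 0.298, 0.001, 0.623, -0.001], [-0.595, -0.046, 0.267, 0.001, 0.623, -0.001], [-0.608, -0.046, 0.234, 0.001, 0.623, -0.001], [-0.62, -0.046, 0.2, 0.001, 0.623, -0.001], [-0.63, -0.046, 0.166, 0.001, 0.623, -0.001], [-0.638, -0.046, 0.132, 0.001, 0.623, -0.001], [-0.644, -0.046, 0.097, 0.001, 0.623, -0.001]]
```

{"op": "apply_moves", "data": {
  "commands": [
    [[-0.37, -0.1, 0.54, 0, 0.62, 0], [-0.4, -0.1, 0.52, 0, 0.62, 0], [-0.43, -0.1, 0.49, 0, 0.62, 0], [-0.45, -0.1, 0.47, 0, 0.62, 0], [-0.48, -0.1, 0.44, 0, 0.62, 0], [-0.5, -0.05, 0.42, 0, 0.62, 0], [-0.52, -0.05, 0.39, 0, 0.62, 0], [-0.54, -0.05, 0.36, 0, 0.62, 0]]
  ],
  "claw": 85
}}

```text
clock: 0.77
eef_pos: [351.9, -429.7, 252.1]
tool_rot: [-1.58, 0.004, -1.663]
force: [0.9, -0.0, -0.2]
width: 85.2
```

```bash
python3 plan.py 470 -258 240 -118.4 8
```

```text
t 0.77 pos [ 351.9 -429.7  252.1] F [ 0.9 -0.  -0.2] dp [118.1 171.7 -12.1] turn [ 0.6 23.1 -0.1] w 85.2 q [ 0.72  0.48  0.17  1.75 -0.09  0.93 -0.74]
[[-0.568, 0.037, 0.318, 0.015, 0.578, -0.004], [-0.583, 0.038, 0.289, 0.015, 0.578, -0.004], [-0.597, 0.038, 0.259, 0.015, 0.578, -0.004], [-0.61, 0.038, 0.229, 0.015, 0.578, -0.004], [-0.62, 0.038, 0.198, 0.015, 0.578, -0.004], [-0.63, 0.038, 0.166, 0.015, 0.578, -0.004], [-0.637, 0.038, 0.134, 0.015, 0.578, -0.004], [-0.643, 0.038, 0.102, 0.015, 0.578, -0.004]]
```

{"op": "apply_moves", "data": {
  "commands": [
    [[-0.57, 0, 0.32, 0, 0.58, 0], [-0.58, 0, 0.29, 0, 0.58, 0], [-0.6, 0.04, 0.26, 0, 0.58, 0], [-0.61, 0.04, 0.23, 0, 0.58, 0], [-0.62, 0.04, 0.2, 0, 0.58, 0], [-0.63, 0.04, 0.17, 0, 0.58, 0], [-0.64, 0.04, 0.13, 0, 0.58, 0], [-0.64, 0.04, 0.1, 0, 0.58, 0]]
  ]
}}

```text
clock: 1.43
eef_pos: [475.6, -248.5, 240.7]
tool_rot: [-1.585, 0.001, -2.09]
force: [-0.5, -0.2, -0.5]
width: 84.6
```

```bash
python3 plan.py 470 -258 100 -118.4 8
```

```text
t 1.43 pos [ 475.6 -248.5  240.7] F [-0.5 -0.2 -0.5] dp [  -5.6   -9.5 -140.7] turn [ 0.8 -1.3 -0. ] w 84.6 q [ 0.25  0.47  0.26  1.82 -0.15  0.89 -1.51]
[[0.035, 0.44, 0.006, 0.02, -0.033, -0.001], [0.035, 0.44, 0.005, 0.02, -0.033, -0.001], [0.034, 0.44, 0.004, 0.02, -0.033, -0.001], [0.034, 0.44, 0.003, 0.02, -0.033, -0.001], [0.034, 0.44, 0.002, 0.02, -0.033, -0.001], [0.034, 0.44, 0.001, 0.02, -0.033, -0.001], [0.034, 0.44, 0.001, 0.02, -0.033, -0.001], [0.034, 0.44, -0.0, 0.02, -0.033, -0.001]]
```

{"op": "apply_moves", "data": {
  "commands": [
    [[0.06, 0.44, 0, 0.04, -0.04, 0], [0.06, 0.44, 0, 0.04, -0.04, 0], [0.04, 0.44, 0, 0.04, -0.04, 0], [0.03, 0.44, 0, 0.02, -0.03, 0], [0.03, 0.44, 0, 0.02, -0.03, 0], [0.03, 0.44, 0, 0, -0.03, 0], [0.03, 0.4, 0, 0, 0, 0], [0, 0.2, 0, 0, 0, 0]]
  ]
}}

```text
clock: 2.1
eef_pos: [477.1, -246.9, 105.4]
tool_rot: [-1.568, 0.006, -2.055]
force: [-0.6, -0.3, 0.3]
width: 85.1
```

```bash
python3 plan.py 470 -258 27 -118.4 6; python3 -c "
from h import *
d=cap('top','t1');e=cap('side','s1')
a=cv2.resize(d['image'][190:320,360:490],(400,400));b=cv2.resize(e['image'][130:260,310:440],(400,400))
cv2.imwrite('pics/c1.png',np.hstack([a,b])[:,:,::-1])"
```

```text
t 2.1 pos [ 477.1 -246.9  105.4] F [-0.6 -0.3  0.3] dp [ -7.1 -11.1 -78.4] turn [-0.1  0.7 -0.4] w 85.1 q [ 0.31  0.66  0.18  1.95 -0.22  0.55 -1.41]
[[0.057, 0.326, -0.005, -0.005, 0.022, -0.012], [0.056, 0.326, -0.005, -0.005, 0.022, -0.012], [0.056, 0.326, -0.005, -0.005, 0.022, -0.012], [0.056, 0.326, -0.005, -0.005, 0.022, -0.012], [0.055, 0.326, -0.004, -0.005, 0.022, -0.012], [0.055, 0.326, -0.004, -0.005, 0.022, -0.012]]
```

View pics/c1.png

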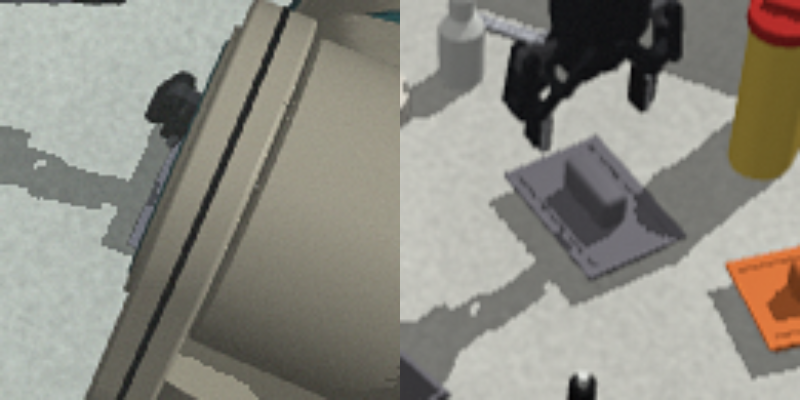

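The side crop shows open fingers above the grey lid's bar, with nothing in between. I'll cross-check the lid centre from this side view.

```bash
python3 -c "
from h import *
d=load('s1');L=np.array([onz(d,p,22)[:2] for p in [(373.4,174.5),(402.6,207.4),(372.4,220),(344.1,186.9)]]);print(L.round(),L.mean(0))"
```

```text
[[ 509. -327.]
 [ 389. -264.]
 [ 431. -186.]
 [ 550. -246.]] [ 469.87197734 -255.5095613 ]
```

{"op": "apply_moves", "data": {
  "commands": [
    [[0.2, 0.3, 0, 0, 0, 0], [0.2, 0.3, 0, 0, 0.02, 0], [0.1, 0.3, 0, 0, 0.02, 0], [0.1, 0.3, 0, 0, 0.02, 0], [0.1, 0.3, 0, 0, 0.02, 0], [0.1, 0.2, 0, 0, 0, 0]]
  ]
}}

```text
clock: 2.7
eef_pos: [468.8, -277.2, 42.0]
tool_rot: [-1.556, 0.008, -2.059]
force: [-0.1, -0.5, 0.7]
width: 85.3
```

```bash
python3 plan.py 470 -258 27 -118.4 3
```

```text
t 2.7 pos [ 468.8 -277.2   42. ] F [-0.1 -0.5  0.7] dp [  1.2  19.2 -15. ] turn [-0.9  0.4 -0.4] w 85.3 q [ 0.41  0.76  0.12  1.97 -0.24  0.41 -1.34]
[[-0.145, 0.125, -0.068, -0.058, 0.029, -0.029], [-0.145, 0.125, -0.068, -0.058, 0.029, -0.029], [-0.146, 0.125, -0.068, -0.058, 0.029, -0.029]]
```

{"op": "apply_moves", "data": {
  "commands": [
    [[-0.1, 0.1, -0.05, -0.1, 0.03, -0.04], [-0.15, 0.1, -0.07, -0.1, 0.03, -0.04], [-0.15, 0.1, -0.07, -0.05, 0.03, -0.03]]
  ]
}}

```text
clock: 2.95
eef_pos: [470.0, -261.8, 30.6]
tool_rot: [-1.576, -0.004, -2.072]
force: [0.8, 0.4, 0.3]
width: 85.1
```

```bash
python3 plan.py 470 -257 27 -118.4 2
```

```text
t 2.95 pos [ 470.  -261.8   30.6] F [0.8 0.4 0.3] dp [-0.   4.8 -3.6] turn [ 0.3 -0.3  0.2] w 85.1 q [ 0.36  0.79  0.14  1.97 -0.25  0.4  -1.38]
[[-0.053, 0.045, -0.029, 0.03, -0.033, 0.022], [-0.053, 0.045, -0.029, 0.03, -0.033, 0.022]]
```

Settle and then close.

{"op": "apply_moves", "data": {
  "commands": [
    [[-0.06, 0.05, -0.03, 0.03, 0, 0], [0, 0.05, 0, 0, 0, 0], [0, 0, 0, 0, 0, 0]]
  ]
}}

```text
clock: 3.2
eef_pos: [472.1, -254.4, 26.5]
tool_rot: [-1.574, -0.002, -2.066]
force: [1.0, 0.3, 0.4]
width: 85.1
```

```bash
python3 plan.py 470 -257 27 -118.4 2
```

```text
t 3.2 pos [ 472.1 -254.4   26.5] F [1.  0.3 0.4] dp [-2.1 -2.6  0.5] turn [0.2 0.  0.1] w 85.1 q [ 0.35  0.79  0.14  1.98 -0.25  0.39 -1.38]
[[0.041, -0.006, -0.007, 0.017, 0.002, 0.013], [0.041, -0.006, -0.007, 0.017, 0.002, 0.013]]
```

{"op": "apply_moves", "data": {
  "commands": [
    [[0, 0, 0, 0, 0, 0], [0, 0, 0, 0, 0, 0], [0, 0, 0, 0, 0, 0], [0, 0, 0, 0, 0, 0], [0, 0, 0, 0, 0, 0], [0, 0, 0, 0, 0, 0], [0, 0, 0, 0, 0, 0], [0, 0, 0, 0, 0, 0]]
  ],
  "claw": 10
}}

```text
clock: 3.87
eef_pos: [472.4, -255.5, 27.8]
tool_rot: [-1.571, -0.003, -2.067]
force: [-0.1, 1.1, 1.2]
width: 23.0
```

```bash
python3 plan.py 470 -257 150 -118.4 8
```

```text
t 3.87 pos [ 472.4 -255.5   27.8] F [-0.1  1.1  1.2] dp [ -2.4  -1.5 122.2] turn [ 0.  -0.   0.2] w 23.0 q [ 0.35  0.79  0.14  1.98 -0.25  0.39 -1.38]
[[0.009, -0.382, -0.005, 0.001, -0.001, 0.004], [0.009, -0.382, -0.005, 0.001, -0.001, 0.004], [0.008, -0.382, -0.005, 0.001, -0.001, 0.004], [0.008, -0.382, -0.005, 0.001, -0.001, 0.004], [0.008, -0.382, -0.005, 0.001, -0.001, 0.004], [0.008, -0.382, -0.005, 0.001, -0.001, 0.004], [0.008, -0.382, -0.005, 0.001, -0.001, 0.004], [0.008, -0.382, -0.005, 0.001, -0.001, 0.004]]
```

{"op": "apply_moves", "data": {
  "commands": [
    [[0, -0.2, 0, 0, 0, 0], [0, -0.4, 0, 0, 0, 0], [0, -0.6, 0, 0, 0, 0], [0, -0.7, 0, 0, 0, 0], [0, -0.7, 0, 0, 0, 0], [0, -0.7, 0, 0, 0, 0], [0, -0.7, 0, 0, 0, 0], [0, -0.7, 0, 0, 0, 0]]
  ]
}}

```text
clock: 4.53
eef_pos: [466.9, -252.1, 219.0]
tool_rot: [-1.591, -0.003, -2.068]
force: [0.7, -0.1, -2.7]
width: 23.2
```

```bash
python3 plan.py 538 182 215 -104.5 16
```

```text
t 4.53 pos [ 466.9 -252.1  219. ] F [ 0.7 -0.1 -2.7] dp [ 71.1 434.1  -4. ] turn [  1.2 -14.    0. ] w 23.2 q [ 0.26  0.49  0.26  1.85 -0.16  0.84 -1.46]
[[-0.649, 0.009, -0.226, 0.014, -0.175, 0.001], [-0.653, 0.008, -0.216, 0.014, -0.175, 0.001], [-0.656, 0.008, -0.206, 0.014, -0.175, 0.001], [-0.659, 0.008, -0.196, 0.014, -0.175, 0.001], [-0.662, 0.008, -0.186, 0.014, -0.175, 0.001], [-0.665, 0.008, -0.176, 0.014, -0.175, 0.001], [-0.667, 0.007, -0.166, 0.014, -0.175, 0.001], [-0.67, 0.007, -0.155, 0.014, -0.175, 0.001]]
[[-0.672, 0.007, -0.145, 0.014, -0.175, 0.001], [-0.674, 0.007, -0.135, 0.014, -0.175, 0.001], [-0.676, 0.007, -0.125, 0.014, -0.175, 0.001], [-0.678, 0.007, -0.114, 0.014, -0.175, 0.001], [-0.679, 0.007, -0.104, 0.014, -0.175, 0.001], [-0.681, 0.006, -0.094, 0.014, -0.175, 0.001], [-0.682, 0.006, -0.083, 0.014, -0.175, 0.001], [-0.684, 0.006, -0.073, 0.014, -0.175, 0.001]]
```

{"op": "apply_moves", "data": {
  "commands": [
    [[-0.3, 0, -0.1, 0.02, -0.1, 0], [-0.5, 0, -0.17, 0.02, -0.18, 0], [-0.65, 0, -0.2, 0.02, -0.18, 0], [-0.66, 0, -0.2, 0.02, -0.18, 0], [-0.66, 0, -0.19, 0.02, -0.18, 0], [-0.66, 0, -0.18, 0.02, -0.18, 0], [-0.67, 0, -0.17, 0.02, -0.18, 0], [-0.67, 0, -0.16, 0, -0.18, 0]]
  ]
}}

```text
clock: 5.2
eef_pos: [499.9, -56.8, 226.6]
tool_rot: [-1.563, -0.006, -1.959]
force: [0.5, 0.1, -1.6]
width: 22.9
```

```bash
python3 plan.py 538 182 215 -104.5 8
```

```text
t 5.2 pos [499.9 -56.8 226.6] F [ 0.5  0.1 -1.6] dp [ 38.1 238.8 -11.6] turn [-0.4 -7.7  0.4] w 22.9 q [-0.11  0.43  0.23  1.94 -0.12  0.78 -1.77]
[[-0.736, 0.031, -0.172, -0.01, -0.194, 0.009], [-0.739, 0.031, -0.16, -0.01, -0.194, 0.009], [-0.741, 0.032, -0.147, -0.01, -0.194, 0.009], [-0.744, 0.033, -0.135, -0.01, -0.194, 0.009], [-0.746, 0.034, -0.122, -0.01, -0.194, 0.009], [-0.748, 0.034, -0.11, -0.01, -0.194, 0.009], [-0.749, 0.035, -0.097, -0.01, -0.194, 0.009], [-0.751, 0.036, -0.084, -0.01, -0.194, 0.009]]
```

{"op": "apply_moves", "data": {
  "commands": [
    [[-0.73, 0.02, -0.17, 0, -0.2, 0], [-0.73, 0.02, -0.16, 0, -0.2, 0], [-0.73, 0.02, -0.15, 0, -0.2, 0], [-0.73, 0.02, -0.13, 0, -0.2, 0], [-0.73, 0.02, -0.12, 0, -0.2, 0], [-0.6, 0, -0.1, 0, -0.2, 0], [-0.5, 0, -0.08, 0, -0.2, 0], [-0.3, 0, -0.05, 0, -0.1, 0]]
  ]
}}

```text
clock: 5.87
eef_pos: [522.8, 164.3, 218.9]
tool_rot: [-1.573, -0.006, -1.813]
force: [0.2, 0.8, -1.5]
width: 23.0
```

{"op": "apply_moves", "data": {
  "commands": [
    [[-0.2, 0, -0.05, 0, 0, 0], [-0.1, 0, 0, 0, 0, 0], [0, 0, 0, 0, 0, 0]]
  ]
}}

```text
clock: 6.12
eef_pos: [521.9, 180.0, 217.9]
tool_rot: [-1.575, -0.007, -1.808]
force: [-1.1, -0.1, -1.7]
width: 23.1
```

```bash
python3 plan.py 538 182 215 -104.5 4
```

```text
t 6.12 pos [521.9 180.  217.9] F [-1.1 -0.1 -1.7] dp [16.1  2.  -2.9] turn [0.3 0.9 0.4] w 23.1 q [-0.5   0.51  0.17  1.81 -0.11  0.84 -2.09]
[[-0.036, 0.017, 0.095, 0.013, 0.044, 0.02], [-0.037, 0.017, 0.095, 0.013, 0.044, 0.02], [-0.037, 0.017, 0.095, 0.013, 0.044, 0.02], [-0.037, 0.018, 0.095, 0.013, 0.044, 0.02]]
```

{"op": "apply_moves", "data": {
  "commands": [
    [[-0.04, 0.1, 0.1, 0.02, 0.05, 0.02], [-0.04, 0.15, 0.1, 0.02, 0.05, 0.02], [-0.04, 0.15, 0.1, 0.02, 0.04, 0.02], [-0.04, 0.15, 0.1, 0, 0.04, 0.02], [0, 0.1, 0, 0, 0, 0], [0, 0, 0, 0, 0, 0]]
  ]
}}

```text
clock: 6.62
eef_pos: [541.3, 174.9, 188.8]
tool_rot: [-1.569, -0.003, -1.836]
force: [-0.0, 0.5, -1.0]
width: 23.4
```

```bash
python3 plan.py 538 182 190 -104.5 4; python3 -c "
from h import *
d=cap('top','t2');e=cap('side','s2')
a=cv2.resize(d['image'][160:300,190:330],(400,400),interpolation=2);b=cv2.resize(e['image'][200:340,185:325],(400,400),interpolation=2)
cv2.imwrite('pics/c2.png',np.hstack([a,b])[:,:,::-1])"
```

```text
t 6.62 pos [541.3 174.9 188.8] F [-0.   0.5 -1. ] dp [-3.3  7.1  1.2] turn [-0.1 -0.7  0.2] w 23.4 q [-0.47  0.57  0.17  1.8  -0.12  0.79 -2.08]
[[-0.037, -0.008, -0.032, -0.006, -0.034, 0.009], [-0.037, -0.008, -0.032, -0.006, -0.034, 0.009], [-0.037, -0.008, -0.031, -0.006, -0.034, 0.009], [-0.037, -0.007, -0.031, -0.006, -0.034, 0.009]]
```

View pics/c2.png

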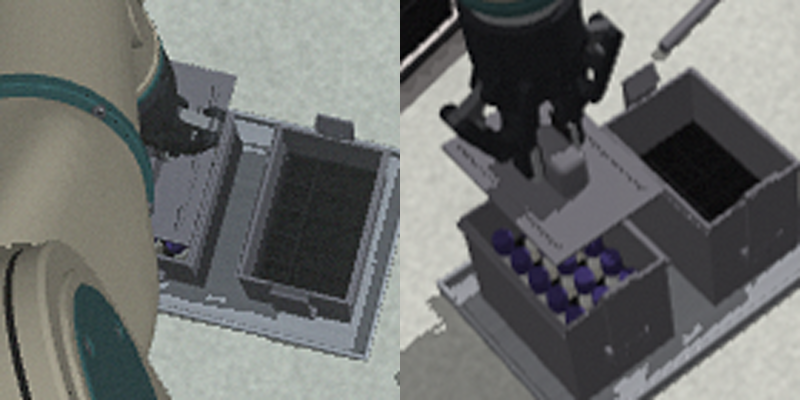

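The side crop shows the lid level above the loaded box, with tubes still visible below it. The fine fit needs both the lid plate and the rim in the same side camera, so I'll zoom in.

```bash
python3 -c "
from h import *
d=load('side0')['image'][245:345,200:285];e=load('s2')['image'][215:315,198:283]
cv2.imwrite('pics/c3.png',np.hstack([cv2.resize(x,None,fx=4.7,fy=6,interpolation=2)[:, :399] for x in(d,e)])[:,:,::-1])"
```

```text
(no output)
```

View pics/c3.png

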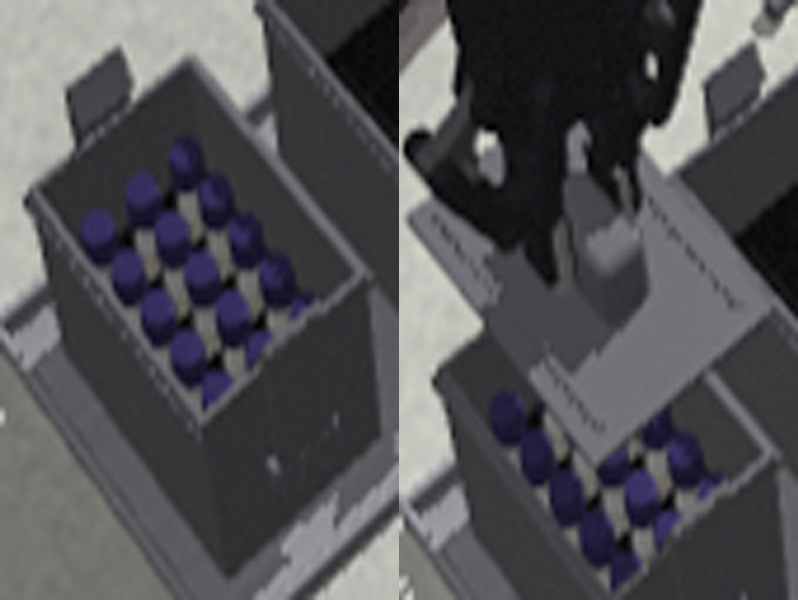

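Left panel: rim corners at (30,190), (192,55), (365,272), (205,425). Right panel: lid plate corners at (408,205), (598,470), (770,305).

```bash
python3 -c "
from h import *
e=load('side0')
def f(pts,o,z): return np.array([onz(e,(o[0]+x/4.7,o[1]+y/6),z)[:2] for x,y in pts])
B=f([(30,190),(192,55),(365,272),(205,425)],(200,245),110)
L=f([(9,205),(371,305),(199,470)],(198,215),183)
n=np.linalg.norm;yaw=lambda v:np.degrees(np.arctan2(v[1],v[0]))
print(B.round(),B.mean(0),(B[0]+B[2])/2,n(B[0]-B[1]),n(B[2]-B[3]),n(B[1]-B[2]),n(B[0]-B[3]),yaw(B[1]-B[2]),yaw(B[0]-B[3]))
print(L.round(),(L[0]+L[1])/2,n(L[0]-L[2]),n(L[1]-L[2]),yaw(L[0]-L[2]),yaw(L[1]-L[2]))
"
```

```text
[[610. 210.]
 [587. 123.]
 [464. 156.]
 [485. 243.]] [536.47035092 183.00526586] [537.14365766 183.03313991] 89.53784341406458 88.75828139137796 126.7972598737421 129.37031752332913 -15.14797772924794 -14.788622261796165
[[621. 198.]
 [466. 148.]
 [486. 238.]] [543.51417947 173.03169046] 140.94031605250177 92.31339790734685 -16.407148548061834 -102.50287076081463
```

Box from both views: about (537.5,182.5), yaw -14.9°. The lid in hand agrees with the TCP to about 1 mm, using the reliable corners; the hidden left corner gave 141 mm instead of 136, so I discard it. Align, then lower.

{"op": "apply_moves", "data": {
  "commands": [
    [[-0.05, 0.1, -0.04, 0, 0, 0], [-0.05, 0.2, -0.04, 0, 0, 0], [-0.04, 0.2, -0.03, 0, 0, 0], [-0.04, 0.2, -0.03, 0, 0, 0], [0, 0.1, 0, 0, 0, 0], [0, 0, 0, 0, 0, 0]]
  ]
}}

```text
clock: 7.22
eef_pos: [537.3, 185.4, 154.8]
tool_rot: [-1.568, -0.001, -1.834]
force: [-0.1, -0.0, -1.5]
width: 23.1
```

```bash
python3 plan.py 538 182.3 146 -104.9 4
```

```text
t 7.22 pos [537.3 185.4 154.8] F [-0.1 -0.  -1.5] dp [ 0.7 -3.1 -8.8] turn [-0.2 -0.2  0.1] w 23.1 q [-0.48  0.61  0.16  1.83 -0.13  0.71 -2.09]
[[0.017, 0.055, 0.009, -0.009, -0.01, 0.004], [0.017, 0.055, 0.009, -0.009, -0.01, 0.004], [0.017, 0.055, 0.009, -0.009, -0.01, 0.004], [0.017, 0.055, 0.009, -0.009, -0.01, 0.004]]
```

{"op": "apply_moves", "data": {
  "commands": [
    [[0.04, 0.05, 0.02, -0.02, 0, 0], [0.03, 0.06, 0, 0, 0, 0], [0, 0.06, 0, 0, 0, 0], [0, 0.04, 0, 0, 0, 0], [0, 0, 0, 0, 0, 0]]
  ]
}}

```text
clock: 7.63
eef_pos: [537.5, 182.0, 145.3]
tool_rot: [-1.57, -0.002, -1.834]
force: [-0.4, 0.3, -2.2]
width: 22.9
```

```bash
python3 plan.py 538 182.3 136 -104.9 4
```

```text
t 7.63 pos [537.5 182.  145.3] F [-0.4  0.3 -2.2] dp [ 0.5  0.3 -9.3] turn [-0.1 -0.2  0.1] w 22.9 q [-0.48  0.63  0.15  1.84 -0.14  0.69 -2.08]
[[-0.003, 0.058, 0.003, -0.003, -0.01, 0.005], [-0.003, 0.058, 0.003, -0.003, -0.01, 0.005], [-0.003, 0.058, 0.003, -0.003, -0.01, 0.005], [-0.003, 0.058, 0.003, -0.003, -0.01, 0.005]]
```

Excellent alignment. Look once with the side camera just above the mouth.

```bash
python3 -c "
from h import *
e=cap('side','s3');i=e['image'][215:345,190:290]
cv2.imwrite('pics/c4.png',cv2.resize(i,None,fx=6,fy=4.6,interpolation=2)[:,:,::-1])"
```

```text
(no output)
```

View pics/c4.png

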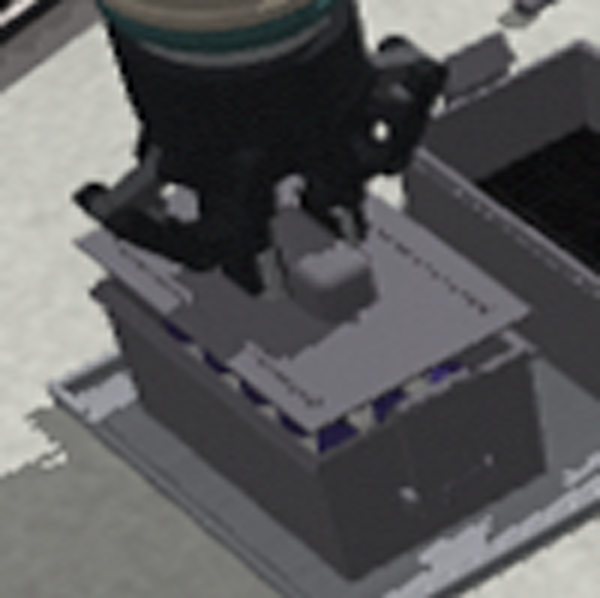

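```bash
python3 -c "
from h import *
e=load('s3')
L=np.array([onz(e,(190+x/6,215+y/4.6),139.5)[:2] for x,y in [(75,242),(530,312),(318,430)]])
n=np.linalg.norm;yaw=lambda v:np.degrees(np.arctan2(v[1],v[0]))
print(L.round(1),(L[0]+L[1])/2,n(L[0]-L[2]),n(L[1]-L[2]),yaw(L[0]-L[2]),yaw(L[2]-L[1])-90)"
```

```text
[[613.8 210. ]
 [460.2 156.1]
 [482.2 242.7]] [537.01004528 183.08907965] 135.65306771731628 89.35093705814698 -13.954189583443593 -14.269895095530103
```

In the same camera the lid is at (537.0,183.1) and the box at (536.8,183.0), with yaw within 1°. Inserting.

{"op": "apply_moves", "data": {
  "commands": [
    [[0, 0.06, 0, 0, 0.1, 0], [0, 0.08, 0, 0, 0, 0], [0, 0.08, 0, 0, 0, 0], [0, 0.08, 0, 0, 0, 0], [0, 0.04, 0, 0, 0, 0]]
  ]
}}

```text
clock: 8.1
eef_pos: [538.3, 182.4, 131.8]
tool_rot: [-1.568, -0.0, -1.844]
force: [-1.4, -0.5, 1.5]
width: 23.2
```

```bash
python3 plan.py 538 182.3 126 -104.9 4
```

```text
t 8.1 pos [538.3 182.4 131.8] F [-1.4 -0.5  1.5] dp [-0.3 -0.1 -5.8] turn [-0.2 -0.7  0. ] w 23.2 q [-0.47  0.65  0.15  1.85 -0.14  0.66 -2.08]
[[0.001, 0.036, -0.001, -0.008, -0.037, 0.001], [0.001, 0.036, -0.001, -0.008, -0.037, 0.001], [0.001, 0.036, -0.001, -0.008, -0.037, 0.001], [0.001, 0.036, -0.001, -0.008, -0.037, 0.001]]
```

{"op": "apply_moves", "data": {
  "commands": [
    [[0, 0.08, 0, 0, 0, 0], [0, 0.1, 0, 0, 0, 0], [0, 0.1, 0, 0, 0, 0], [0, 0.1, 0, 0, 0, 0]]
  ]
}}

```text
clock: 8.43
eef_pos: [538.9, 183.4, 119.6]
tool_rot: [-1.567, 0.002, -1.843]
force: [-11.5, -2.9, 54.7]
width: 22.7
```

```bash
python3 plan.py 538 182.3 120 -104.9 4
```

```text
t 8.43 pos [538.9 183.4 119.6] F [-11.5  -2.9  54.7] dp [-0.9 -1.1  0.4] turn [-0.2 -0.7 -0.1] w 22.7 q [-0.47  0.66  0.14  1.86 -0.15  0.63 -2.08]
[[0.008, -0.003, -0.004, -0.012, -0.035, -0.007], [0.008, -0.003, -0.004, -0.012, -0.035, -0.007], [0.008, -0.003, -0.004, -0.012, -0.035, -0.007], [0.008, -0.003, -0.004, -0.012, -0.035, -0.007]]
```

At home height with a 55 N push. Ease to a moderate steady press.

{"op": "apply_moves", "data": {
  "commands": [
    [[0, 0.03, 0, 0, 0, 0], [0, 0.03, 0, 0, 0, 0], [0, 0.03, 0, 0, 0, 0], [0, 0.03, 0, 0, 0, 0]]
  ]
}}

```text
clock: 8.77
eef_pos: [538.9, 183.4, 119.8]
tool_rot: [-1.567, 0.004, -1.843]
force: [-2.8, 0.2, 14.3]
width: 23.1
```

```bash
python3 -c "
from h import *
e=cap('side','s4');i=e['image'][215:345,190:290]
cv2.imwrite('pics/c5.png',cv2.resize(i,None,fx=6,fy=4.6,interpolation=2)[:,:,::-1])"; python3 plan.py 538 182.3 120 -104.9 1
```

```text
t 8.82 pos [538.9 183.4 119.8] F [-2.9 -0.1 12.6] dp [-0.9 -1.1  0.2] turn [-0.2 -0.7 -0.2] w 23.0 q [-0.47  0.66  0.14  1.86 -0.15  0.63 -2.08]
[[0.032, -0.006, -0.015, -0.045, -0.141, -0.043]]
```

View pics/c5.png

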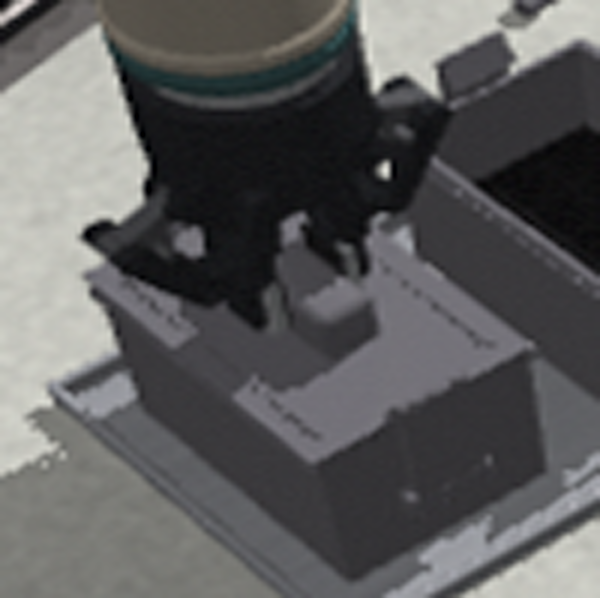

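The lid plate lies flush on the rim all round, with no tubes visible and no tilt. I'll give it one firmer press, then finish holding it.

{"op": "apply_moves", "data": {
  "commands": [
    [[0, 0.08, 0, 0, 0, 0], [0, 0.08, 0, 0, 0, 0], [0, 0.08, 0, 0, 0, 0], [0, 0.06, 0, 0, 0, 0], [0, 0.06, 0, 0, 0, 0], [0, 0.06, 0, 0, 0, 0]]
  ]
}}

```text
clock: 9.32
eef_pos: [539.0, 183.4, 119.8]
tool_rot: [-1.566, 0.008, -1.843]
force: [-5.2, 0.1, 24.0]
width: 22.9
```

```bash
python3 plan.py 538 182.3 120 -104.9 1
```

```text
t 9.32 pos [539.  183.4 119.8] F [-5.2  0.1 24. ] dp [-1.  -1.1  0.2] turn [-0.3 -0.7 -0.5] w 22.9 q [-0.46  0.66  0.14  1.86 -0.15  0.62 -2.07]
[[0.032, -0.005, -0.017, -0.057, -0.139, -0.095]]
```

Height is unchanged at 24 N, but the tool tilt has crept to about 0.01 rad. I'll trim that while pressing.

{"op": "apply_moves", "data": {
  "commands": [
    [[0, 0.06, 0, -0.06, 0, -0.1], [0, 0.06, 0, -0.05, 0, -0.1], [0, 0.06, 0, -0.05, 0, -0.08], [0, 0.06, 0, -0.03, 0, -0.06]]
  ]
}}

```text
clock: 9.65
eef_pos: [538.7, 183.4, 120.1]
tool_rot: [-1.582, -0.018, -1.844]
force: [-8.7, -2.1, 22.7]
width: 23.0
```

```bash
python3 plan.py 538 182.3 120 -104.9 1
```

```text
t 9.65 pos [538.7 183.4 120.1] F [-8.7 -2.1 22.7] dp [-0.7 -1.1 -0.1] turn [ 0.6 -0.8  1. ] w 23.0 q [-0.48  0.67  0.15  1.83 -0.14  0.66 -2.09]
[[0.031, 0.002, -0.011, 0.13, -0.156, 0.203]]
```

{"op": "apply_moves", "data": {
  "commands": [
    [[0, 0.06, 0, 0.05, 0, 0.08], [0, 0.06, 0, 0.03, 0, 0.05], [0, 0.06, 0, 0.02, 0, 0.03], [0, 0.06, 0, 0, 0, 0]]
  ]
}}

```text
clock: 9.98
eef_pos: [538.9, 183.4, 119.7]
tool_rot: [-1.571, 0.0, -1.844]
force: [-6.1, -1.6, 22.3]
width: 22.9
```

```bash
python3 plan.py 538 182.3 120 -104.9 1
```

```text
t 9.98 pos [538.9 183.4 119.7] F [-6.1 -1.6 22.3] dp [-0.9 -1.1  0.3] turn [ 0.  -0.8 -0. ] w 22.9 q [-0.47  0.67  0.14  1.85 -0.15  0.63 -2.08]
[[0.032, -0.007, -0.014, 0.002, -0.151, -0.004]]
```

```bash
python3 -c "
from h import *
for i in range(6): eyes.get_image('side')
s=readout.read_state(); print(s['clock'],s['eef_pos'],s['tool_rot'],s['force'])
d=cap('top','t9'); a=load('top0')['image'].astype(int); m=np.abs(d['image'].astype(int)-a).sum(2)>90
for n,(u,v) in dict(bin=(528,275),tape=(427,161),bottle=(465,175),scis=(492,190),marker=(375,188),holder=(352,296),jar=(140,250)).items(): print(n,m[v-12:v+12,u-12:u+12].mean().round(2))
"
```

```text
10.2833 [538.89755795 183.37268156 119.72667349] [-1.57114567e+00  7.29496022e-05 -1.84397515e+00] [-6.64960296 -1.17043217 22.50425494]
bin 0.0
tape 0.0
bottle 0.0
scis 0.0
marker 0.0
holder 0.5
jar 0.12
```

View pics/t9.png

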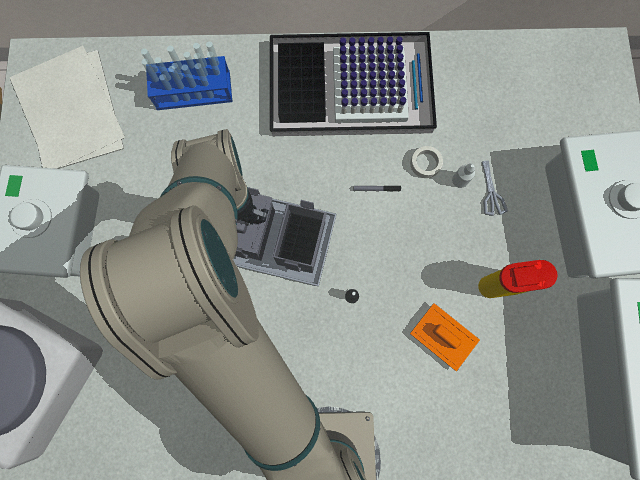

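The holder at (352,296) hasn't moved; only its shadow changed. The jar is hidden behind the arm in this view. The press is steady, level and at home height, so I'm handing in.

```bash
python3 -c "
from h import *
print(finish_job())"
```

```text
the job is handed in; nothing more can be done
None
```

I put the grey lid on the box with the tubes (the left one), pressed it fully home, and handed in at about 10 s with the gripper still pressing it down. The hand-in gave no verdict.

**Last checks:**
- **Height:** the TCP was at z = 119.7 mm; home was expected at about 119.8 mm. The side view showed the plate flush on the rim all round.
- **Press and level:** it pressed down with a steady 22 N, with the tool within 0.001 rad of vertical.
- **Hooks:** I did not see the clicks directly. I infer them from the push rising to 55 N at home height and the height staying the same when I eased off.
- **Position:** just before insertion, the side camera put the lid within 1 mm of the box centre and within 1° of its yaw. The final TCP was about 1.4 mm from my estimate of the box centre.
- **Bystanders:** all the visible ones stand where they were. The image check flagged the tube holder, but only its shadow had changed. The swab jar was hidden by the arm in the last view, so I could not check it.

**What disagreed:** one corner reading of the lid in the gripper gave 141 mm instead of 136, and I discarded it. A tilt correction while pressing briefly overshot to about 1.2°, and I brought it back to level.

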